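# Tilt the drilling template out of its bin and lay it to the fence

### The job

The plywood drilling template lies at the bottom of the deep narrow bin, one end trapped under the cleat: raise its other end above the rim at the cut-outs, then draw it out tilted. Lay it flat on the marking-out board, bushes up and wholly on the board, with its long edge pushed snug and square against the fence, and let go. Leave the other things where they are.

Things in the scene. Friction and masses are not known exactly. Their poses are not given: they have to be found in the camera images.
- bin: Deep narrow wooden bin fixed to the bench, open on top, 188 (its x) x 78 (its y) x 64 mm high, walls 10 mm thick, inside 168 x 58 mm, floor 12 mm above the bench. Cut-outs in the side walls near its +x end, a cleat at its -x end. Origin: centre of its underside, on the bench; z up.
- bin_cleat (a point): Middle of the free lower edge of the bin's cleat, a bar fixed across the inside at the -x end: bin x -84 to -56 mm, underside 40 and top 52 mm above the bench. It stands over the template's tail end, so the template cannot be lifted out level.
- bin_cutouts (a point): On the bin's floor, midway between the cut-outs (bin x +50 mm). From bin x +22 to +78 mm both side walls are cut away down to the bench and the floor is only a strip 34 mm wide (y -17 to +17), so fingers can pass down on both sides and take the template by its side edges. The end wall beyond is whole, 64 mm high.
- template: Drilling template, a flat plywood plate 160 (x) x 50 (y) x 10 (z) mm with three steel drill bushes on top (one hidden by the cleat at first), 0.1 to 0.2 kg, loose. Origin: centre of its underside; x along its length, z up out of the face with the bushes. It starts flat on the bin's floor, its +x end at the cut-outs and its -x end under the cleat, about 4 mm of play on each side.
- template_lead (a point): middle of the template's lower edge at its +x end (80 mm from its origin), the end at the cut-outs
- template_tail (a point): middle of the template's lower edge at its -x end (80 mm from its origin), the end under the cleat
- board: Marking-out board fixed to the bench, 210 (x) x 150 (y) x 12 mm thick, with a dark wooden fence along its whole +y long side: fence 20 mm thick (y +55 to +75 mm), top 40 mm above the bench; the fence's face is at y = +55 mm. Origin: centre of its underside, on the bench; z up.
- pencil: Bystander, to be left alone: carpenter's pencil, 130 mm long, lying between bin and board. Origin: centre of its underside.
- tape_measure: Bystander, to be left alone: yellow tape measure, about 62 x 75 x 37 mm. Origin: centre of its underside.
- paint_tin_s: Bystander, to be left alone: small orange paint tin, 57 mm across, 55 mm high. Origin: centre of its underside.
- sand_block: Bystander, to be left alone: cork sanding block, 60 x 101 x 28 mm. Origin: centre of its underside.
- offcut_2: Bystander, to be left alone: short wood offcut, 35 x 60 x 18 mm. Origin: centre of its underside.
- marker_black: Bystander, to be left alone: black felt marker, 125 mm long. Origin: centre of its underside.

How it is judged:
By the outcome, as a careful person would: the job done as asked, in the order asked, and still so for the second after the job is handed in, with the robot touching nothing.
It also fails if it takes over 51 s, if anything falls off the work surface, if the arm or the gripper's body presses on something with over 40 N, if the wrist force passes 120 N, or if a joint passes its speed limit or range.

### The arm

A 7-joint arm with a two-finger parallel gripper is mounted at the origin on a cart in front of the work surface, level with it; the furniture and walls round the work are solid. World frame = base frame: x ahead of the robot, y to its left, z up, the work surface at z = 0. Lengths are in mm, angles in rad, forces in N, time in s.
With the tool pointing down it reaches from about 425 to 925 mm from the base axis. Payload 6.8 kg.
Tool frame: the origin (TCP) lies at the very end of the fingers, on their centre line; the grasp point (between the pads) lies 19 mm behind it (grasp_offset is the distance from the TCP to the grasp point, in mm); z points along the fingers, y is the line along which they close (so a half turn about z gives the same grasp; the last joint's range is limited). The gripper opens to 85 mm and grips with 20 to 120 N. Pads are 22 mm wide; open, the fingers measure 114 mm over their backs; the gripper's body (76 mm by 85 mm) begins 54 mm behind the grasp point. The pads swing forward as they close: fully open they stand 13 mm farther back than shut.
Start: joints at [1.106, 0.477, 0.022, 1.555, -0.011, 1.109, -0.083], TCP at [235.772, -632.502, 231.308] pointing down, gripper open.
Joint ranges: [-2.96, 2.96], [-0.34, 2.1], [-1.41, 1.46], [0.24, 2.44], [-1.37, 4.51], [0.17, 1.92], [-2.96, 2.96]. Speed limits (rad/s): [2.39, 2.39, 3.14, 3.14, 3.14, 3.14, 3.14].

### API

Orientations are given as a 3x3 rotation matrix whose columns are the frame's x, y, z axes.
In Python, from rig import observe, read_camera, close_job, grasp_offset gives the robot as it stands. The module is installed in compiled form; this text tells all that it offers.
- The arm moves only by the shell command python3 -m inch 'ROWS'. ROWS is JSON, one flat list of numbers, 5 for each row, row after row: the shift along the tool's x, y, z in m, then the turn about the tool's z in rad, then the opening, from 0 (shut) to 1 (fully open). In form: [dx, dy, dz, turn, jaw, dx, dy, dz, turn, jaw, ...]. A call has 1 to 10 rows; each row shifts and turns the commanded pose from where the row before left it, along the tool's axes as they then stand; what a row does not reach is not made up. A row lasts 1/12 s, in which the tool goes at most 41.7 mm and 7.16 degrees, less where a joint would pass 70% of its speed; a pose out of reach is approached as far as the arm can. A call with a gripper value outside its range is refused whole. The fingers move at their own pace and stop on an object; the grip force is fixed at half the most. Time passes only in rows, so rows that do not move let the fingers close. It gives the time, the measured TCP pose, the force, the opening and the grip force at its end, in the units of the state.
- observe(): the state, without advancing time (a new reading comes with each control period).
- read_camera(name): name is "scene" or "top" or "wrist"; returns a dict with "frame" (420x560x3 uint8, red, green, blue), "range_z" (420x560 float32, mm along the optical axis (not along the pixel's ray), 0 where there is no reading), "fx", "fy", "cx", "cy" (pixels), "k1" (the pictures are not rectified: a ray, as slopes to the right and down, at radius r is drawn at 1 + k1 r^2 times it, then the intrinsics apply), "rvec" (rotation vector, rad) and "tvec" (3), from world to camera coordinates, as OpenCV has them. Camera axes: x right, y down, z forward; pixel columns grow to the right and rows downward; lengths in mm; the calibration is good to about 2 mm. A picture is of the moment at which its call begins.
- close_job(): hands the job in; it is judged then, once.
The state is a dict: "time_s": time; "qpos": joint angles; "dq": joint speeds; "joint_efforts": joint torques, N m; "eef_pos": TCP position; "tcp_rot": TCP orientation; "force": force on the tool from outside, world axes, zero at the start; "torque": the same for the moment, N m; "gripper_width": finger opening in mm; "gripper_force": force on a finger pad.
Only numpy, scipy, OpenCV 4.12 (cv2) and the standard library are available. Lean on these libraries where they do the work, as an engineer would, in place of code of your own. Each camera call takes 0.05 s, during which the arm holds its last target. There are 200 camera calls.

## Working session

There is one attempt and no reset: what is moved stays moved. The work goes in short steps, Python scripts to look and compute and a shell command to move; the robot and the scene stay as the last step left them, time stands still between calls to the robot, and variables do not carry over. Pictures are saved under pics/ and viewed, at most 10 in all, crops included, and the job is handed in when it is done.

```bash
mkdir -p pics; cat > h.py <<'E'
import numpy as np, cv2
from rig import observe, read_camera, close_job, grasp_offset
def cloud(c):
    z=c["range_z"]; h,w=z.shape
    u,v=np.meshgrid(np.arange(w),np.arange(h))
    K=np.array([[c["fx"],0,c["cx"]],[0,c["fy"],c["cy"]],[0,0,1.]])
    p=cv2.undistortPoints(np.stack([u,v],-1).reshape(-1,1,2).astype(float),K,np.array([c["k1"],0,0,0.])).reshape(h,w,2)
    P=np.dstack([p[...,0]*z,p[...,1]*z,z])
    R=cv2.Rodrigues(np.array(c["rvec"],float))[0]
    W=(P-np.array(c["tvec"],float).ravel())@R
    W[z==0]=np.nan
    return W
def rays(c,uv,h):
    K=np.array([[c["fx"],0,c["cx"]],[0,c["fy"],c["cy"]],[0,0,1.]])
    p=cv2.undistortPoints(np.array(uv,float).reshape(-1,1,2),K,np.array([c["k1"],0,0,0.])).reshape(-1,2)
    R=cv2.Rodrigues(np.array(c["rvec"],float))[0]; t=np.array(c["tvec"],float).ravel()
    d=np.c_[p,np.ones(len(p))]@R; o=-R.T@t
    return o+d*((h-o[2])/d[:,2])[:,None]
E
python3 - <<'E'
from h import *
np.set_printoptions(precision=3,suppress=True)
s=observe(); print(s["time_s"],s["eef_pos"],s["tcp_rot"],s["force"],s["gripper_width"],grasp_offset)
for n in("top","scene"):
    c=read_camera(n); cv2.imwrite(f"pics/{n}0.png",c["frame"][...,::-1]); np.savez(f"{n}0.npz",**c)
    print(n,c["fx"],c["k1"],c["rvec"],c["tvec"])
E
```

```text
0.0 [ 235.552 -631.91   230.326] [[ 0.937  0.349 -0.001]
 [ 0.349 -0.937  0.002]
 [-0.    -0.002 -1.   ]] [-0.308 -0.474  0.154] 85.60483541943783 18.700000000000003
top 402.84640805561673 -0.09599872116942486 [ 2.13  -2.108  0.188] [-191.232  519.202  873.743]
scene 441.9457354317679 0.03883087510469292 [ 0.635 -2.51   1.349] [374.566 306.877 546.884]
```

View pics/top0.png

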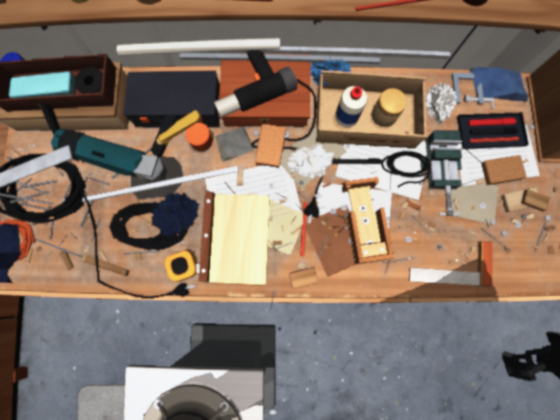

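View pics/scene0.png

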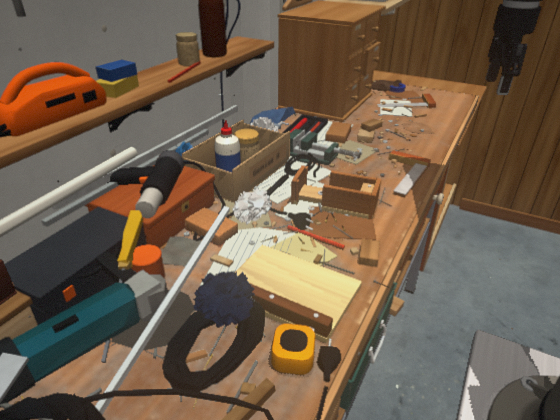

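The top view shows the bin at about (367,220), nearly vertical, the board at (237,238) with its fence on the left (205,238), and the red pencil at (303,230). I'll get coordinates and an enlarged crop.

```bash
python3 - <<'E'
from h import *
np.set_printoptions(precision=1,suppress=True)
c=dict(np.load("top0.npz"));W=cloud(c)
for uv in [(367,220),(345,183),(378,179),(357,262),(391,258),(205,190),(203,282),(237,238),(303,230),(195,400),(330,250)]:
    print(uv,W[uv[1],uv[0]])
m=c["frame"][165:285,190:400]
cv2.imwrite("pics/crop0.png",cv2.resize(m,None,fx=3.8,fy=3.8,interpolation=cv2.INTER_CUBIC)[...,::-1])
# bin high points (wall tops)
g=W[165:275,335:400];k=(g[...,2]>54)&(g[...,2]<72);q=g[k]
r=cv2.minAreaRect(q[:,:2].astype(np.float32));print("bin",r,len(q),np.median(q[:,2]))
print(cv2.boxPoints(r))
g=W[165:295,190:290];k=(g[...,2]>32)&(g[...,2]<50);q=g[k]
r=cv2.minAreaRect(q[:,:2].astype(np.float32));print("fence",r,len(q),np.median(q[:,2]));print(cv2.boxPoints(r))
k=(g[...,2]>6)&(g[...,2]<50);q=g[k];r=cv2.minAreaRect(q[:,:2].astype(np.float32));print("board",r,len(q),np.median(q[:,2]));print(cv2.boxPoints(r))
E
```

```text
(367, 220) [ 493.7 -398.1   25.4]
(345, 183) [ 571.9 -341.6   66.1]
(378, 179) [ 581.9 -417.2   67.1]
(357, 262) [ 395.2 -368.8   44.2]
(391, 258) [ 403.4 -441.2   62.9]
(205, 190) [567.5 -11.6   1.4]
(203, 282) [346.9 -15.9   0.4]
(237, 238) [450.2 -94.3  11.9]
(303, 230) [ 470.8 -249.2   11.1]
(195, 400) [84.3 -9.  14.5]
(330, 250) [ 425.2 -313.7    0.1]
bin ((491.9892883300781, -393.3277282714844), (190.00265502929688, 80.00813293457031), 8.97200870513916) 932 63.801950654244585
[[ 391.9 -368.6]
 [ 404.4 -447.7]
 [ 592.1 -418. ]
 [ 579.6 -339. ]]
fence ((454.4173278808594, -13.648139953613281), (43.91550064086914, 210.55947875976562), 88.15829467773438) 912 40.0758834197683
[[348.5 -32.2]
 [558.9 -39. ]
 [560.3   4.9]
 [349.9  11.7]]
board ((480.72320556640625, -104.70679473876953), (228.46383666992188, 307.1401672363281), 86.24343872070312) 6338 12.79731515892081
[[ 320.  -208.6]
 [ 626.5 -228.8]
 [ 641.4   -0.8]
 [ 335.    19.3]]
```

View pics/crop0.png

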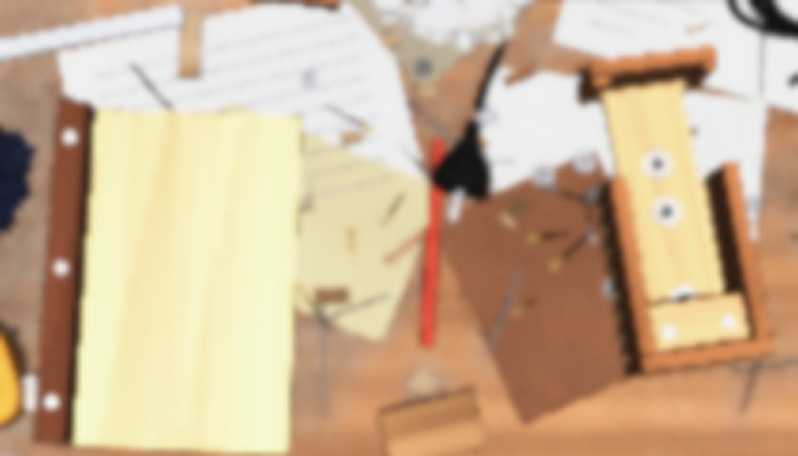

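The crop shows the template in the bin: two bushes visible, lead end towards the top (world +x), tail under the cleat at the bottom. Bin yaw is about 9°, centre (492,-393). Moving above the cut-outs.

```bash
python3 -m inch '[0.0373,-0.0124,0,0,1, 0.0373,-0.0124,0,0,1, 0.0373,-0.0124,0,0,1, 0.0373,-0.0124,0,0,1, 0.0373,-0.0124,0,0,1, 0.0373,-0.0124,0,0,1, 0.0373,-0.0124,0,0,1, 0.0373,-0.0124,0,0,1, 0.0373,-0.0124,0,0,1, 0.0373,-0.0124,0,0,1]'
python3 -m inch '[0,0,0.03,0.1,1, 0,0,0.03,0.1,1, 0,0,0,0,1, 0,0,0,0,1]'
python3 - <<'E'
from h import *
np.set_printoptions(precision=3,suppress=True)
s=observe(); print(s["time_s"],s["eef_pos"],s["tcp_rot"],s["force"])
c=read_camera("wrist"); cv2.imwrite("pics/w1.png",c["frame"][...,::-1]); np.savez("w1.npz",**c)
E
```

```text
time_s: 0.93
eef_pos: [543.0, -384.5, 230.9]
tcp_rot: [[0.937, 0.349, -0.001], [0.349, -0.937, 0.0], [-0.001, -0.001, -1.0]]
force: [1.0, 0.3, 0.6]
gripper_width: 85.2
gripper_force: 0.0
time_s: 1.27
eef_pos: [540.5, -385.4, 169.6]
tcp_rot: [[0.987, 0.159, -0.004], [0.159, -0.987, 0.002], [-0.004, -0.003, -1.0]]
force: [-0.4, -0.4, 0.9]
gripper_width: 85.3
gripper_force: 0.0
1.2667 [ 540.522 -385.418  169.581] [[ 0.987  0.159 -0.004]
 [ 0.159 -0.987  0.002]
 [-0.004 -0.003 -1.   ]] [-0.376 -0.364  0.893]
```

View pics/w1.png

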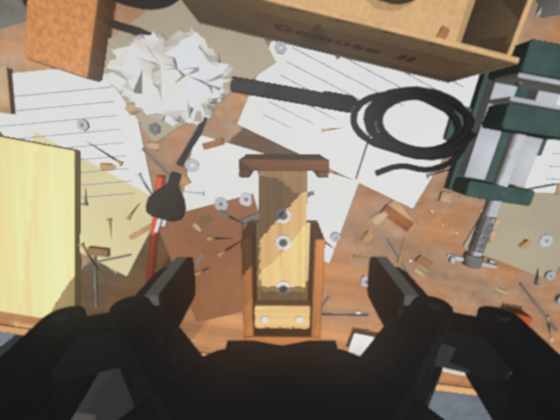

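The wrist view shows the bin square to the tool (wall tops x≈249 and 318), with the template edges at x≈258–308 and its lead end at about y=172. Checking numbers from this view.

```bash
python3 - <<'E'
from h import *
np.set_printoptions(precision=1,suppress=True)
c=dict(np.load("w1.npz"));W=cloud(c)
g=W[140:340,225:345];k=(g[...,2]>57)&(g[...,2]<70);q=g[k]
r=cv2.minAreaRect(q[:,:2].astype(np.float32));print("bin",r,np.median(q[:,2]))
k=(g[...,2]>18)&(g[...,2]<26);n,l,st,_=cv2.connectedComponentsWithStats(k.astype(np.uint8))
i=1+np.argmax(st[1:,4]);q=g[l==i];r=cv2.minAreaRect(q[:,:2].astype(np.float32));print("tmpl",r,np.median(q[:,2]));print(cv2.boxPoints(r))
# fence face / board from top image
c=dict(np.load("top0.npz"));W=cloud(c);F=c["frame"].astype(int)
top=(abs(W[...,2]-40)<2);n,l,st,_=cv2.connectedComponentsWithStats(top.astype(np.uint8))
i=l[238,205:212];print(W[238,198:216])
for j in range(1,n):
    if st[j,4]>200 and st[j,0]<215 and st[j,0]>180: 
        q=W[l==j];r=cv2.minAreaRect(q[:,:2].astype(np.float32));print("fence",r);print(cv2.boxPoints(r))
b=(abs(W[...,2]-12)<4)&(F[...,0]>190)&(F[...,2]>100)
b[:,:205]=0;b[:,275:]=0;b[:190]=0;b[290:]=0
n,l,st,_=cv2.connectedComponentsWithStats(b.astype(np.uint8));i=1+np.argmax(st[1:,4]);q=W[l==i]
r=cv2.minAreaRect(q[:,:2].astype(np.float32));print("board",r,np.median(q[:,2]));print(cv2.boxPoints(r))
E
```

```text
bin ((495.6874084472656, -394.4373779296875), (182.1289520263672, 77.95136260986328), 8.552167892456055) 62.85462146172162
tmpl ((497.6910095214844, -394.4058837890625), (146.94857788085938, 50.15769577026367), 9.45756721496582) 21.11690328012022
[[ 421.1 -381.7]
 [ 429.3 -431.2]
 [ 574.3 -407.1]
 [ 566.  -357.6]]
[[450.2   0.2   0.7]
 [450.6  -1.4  -3.1]
 [450.3  -4.5   0.2]
 [450.5  -6.7  -0.9]
 [446.3 -16.9  39.4]
 [446.3 -19.2  39.1]
 [446.1 -21.9  41.1]
 [446.1 -24.2  41.5]
 [446.3 -26.4  40.5]
 [446.6 -28.2  38. ]
 [446.5 -30.7  39.1]
 [446.3 -33.4  41.4]
 [446.6 -35.1  38.2]
 [448.3 -34.8  22.8]
 [449.6 -35.   10.4]
 [449.5 -37.7  12.1]
 [449.4 -40.2  12.9]
 [449.6 -42.3  11.4]]
fence ((453.7084655761719, -25.32396125793457), (20.477252960205078, 209.88841247558594), 88.17498779296875)
[[348.5 -32.2]
 [558.3 -38.9]
 [558.9 -18.4]
 [349.1 -11.7]]
board ((451.58734130859375, -100.4952392578125), (130.80239868164062, 211.26541137695312), 88.4377670288086) 12.377525521117239
[[ 344.2 -163. ]
 [ 555.4 -168.8]
 [ 559.   -38. ]
 [ 347.8  -32.2]]
```

Template axis confirmed (tool yaw 9.2°, lead end about 30 mm ahead of TCP, about 1.5 mm lateral offset). Descending.

```bash
python3 -m inch '[0,0.001,0.02,0,1, 0,0,0.02,0,1, 0,0,0.02,0,1, 0,0,0.02,0,1, 0,0,0.02,0,1, 0,0,0.02,0,1, 0,0,0.015,0,1, 0,0,0.013,0,1, 0,0,0.008,0,1, 0,0,0,0,1]'
python3 -m inch '[0,0,0.005,0,1, 0,0,0.005,0,1, 0,0,0,0,1]'
```

```text
time_s: 2.15
eef_pos: [541.8, -387.4, 14.8]
tcp_rot: [[0.988, 0.156, -0.001], [0.156, -0.988, 0.0], [-0.001, -0.0, -1.0]]
force: [0.2, -0.0, -0.5]
gripper_width: 85.3
gripper_force: 0.0
time_s: 2.4
eef_pos: [542.1, -387.1, 5.2]
tcp_rot: [[0.988, 0.156, 0.0], [0.156, -0.988, -0.0], [0.0, 0.0, -1.0]]
force: [0.5, -0.4, -1.6]
gripper_width: 85.5
gripper_force: 0.0
```

```bash
python3 -m inch '[0,0,0.002,0,1, 0,0,0,0,0, 0,0,0,0,0, 0,0,0,0,0, 0,0,0,0,0, 0,0,0,0,0, 0,0,0,0,0, 0,0,0,0,0, 0,0,0,0,0]'
```

```text
time_s: 3.15
eef_pos: [542.6, -387.3, 4.0]
tcp_rot: [[0.988, 0.156, 0.001], [0.156, -0.988, -0.001], [0.001, 0.001, -1.0]]
force: [-0.3, 0.1, 5.3]
gripper_width: 48.5
gripper_force: 62.5
```

Gripped. Raising the lead end.

```bash
python3 -m inch '[0,0,-0.005,0,0, 0,0,-0.006,0,0, 0,0,-0.006,0,0, 0,0,-0.006,0,0, 0,0,-0.006,0,0, 0,0,-0.006,0,0, 0,0,0,0,0]'
python3 -m inch '[0,0,-0.006,0,0, 0,0,-0.006,0,0, 0,0,-0.006,0,0, 0,0,-0.006,0,0, 0,0,-0.004,0,0, 0,0,0,0,0]'
python3 - <<'E'
from h import *
c=read_camera("wrist"); cv2.imwrite("pics/w2.png",c["frame"][...,::-1]);
W=cloud(c)
np.set_printoptions(precision=1,suppress=True)
print(W[100:345:12,283])
E
```

```text
time_s: 3.73
eef_pos: [541.7, -387.1, 39.1]
tcp_rot: [[0.988, 0.156, -0.0], [0.156, -0.988, 0.0], [-0.0, -0.0, -1.0]]
force: [-1.3, 0.1, -6.0]
gripper_width: 48.4
gripper_force: 62.9
time_s: 4.23
eef_pos: [543.1, -387.3, 67.7]
tcp_rot: [[0.988, 0.156, 0.002], [0.156, -0.988, -0.001], [0.002, 0.001, -1.0]]
force: [1.0, 0.5, -4.9]
gripper_width: 48.7
gripper_force: 62.9
[[ 631.2 -375.1    0.5]
 [ 623.5 -376.4    1. ]
 [ 615.7 -377.6    1.3]
 [ 607.8 -378.9    1.5]
 [ 599.8 -380.1    1.9]
 [ 591.3 -381.5   -1.3]
 [ 585.7 -382.2   21.6]
 [ 585.  -382.    62.9]
 [   nan    nan    nan]
 [ 559.5 -386.5   12.5]
 [ 575.3 -383.3   93.7]
 [ 570.  -384.1   93.6]
 [ 564.1 -385.1   92.3]
 [ 556.7 -386.3   88.3]
 [ 549.7 -387.4   86. ]
 [ 541.9 -388.7   82.9]
 [ 533.9 -390.    80.2]
 [ 524.8 -391.5   76.7]
 [ 513.4 -393.4   70.4]
 [ 503.5 -395.    67.5]
 [ 490.6 -397.1   61.5]]
```

View pics/w2.png

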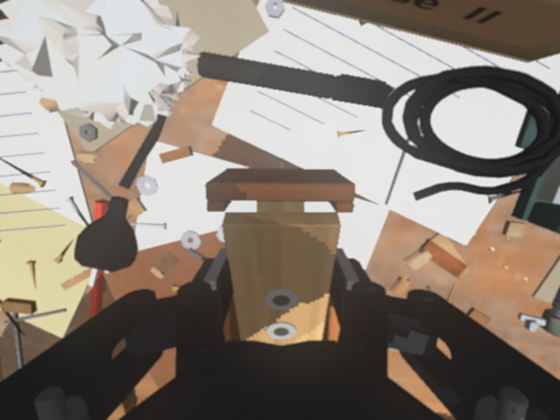

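The view shows the lead end (y≈215) raised above the end wall's rim: top at 94 mm, tilt about 21°. Drawing out along the tilt, then up.

```bash
python3 -m inch '[0.0075,0,-0.003,0,0, 0.0094,0,-0.0037,0,0, 0.0094,0,-0.0037,0,0, 0.0094,0,-0.0037,0,0, 0.0094,0,-0.0037,0,0, 0.0094,0,-0.0037,0,0, 0,0,0,0,0]'
python3 -m inch '[0,0,-0.015,0,0, 0,0,-0.02,0,0, 0,0,-0.02,0,0, 0,0,-0.02,0,0, 0,0,-0.02,0,0, 0,0,-0.02,0,0, 0,0,-0.015,0,0, 0,0,0,0,0]'
python3 - <<'E'
from h import *
c=read_camera("scene"); cv2.imwrite("pics/s3.png",cv2.resize(c["frame"][100:310,230:510],None,fx=2.5,fy=2.5)[...,::-1])
E
```

```text
time_s: 4.87
eef_pos: [599.6, -377.3, 89.1]
tcp_rot: [[0.987, 0.159, 0.004], [0.159, -0.987, -0.0], [0.004, 0.001, -1.0]]
force: [0.2, 0.4, -0.3]
gripper_width: 48.6
gripper_force: 63.2
time_s: 5.53
eef_pos: [597.5, -379.7, 221.8]
tcp_rot: [[0.988, 0.156, 0.005], [0.156, -0.988, -0.003], [0.005, 0.004, -1.0]]
force: [1.1, -0.5, -0.0]
gripper_width: 48.2
gripper_force: 63.3
```

View pics/s3.png

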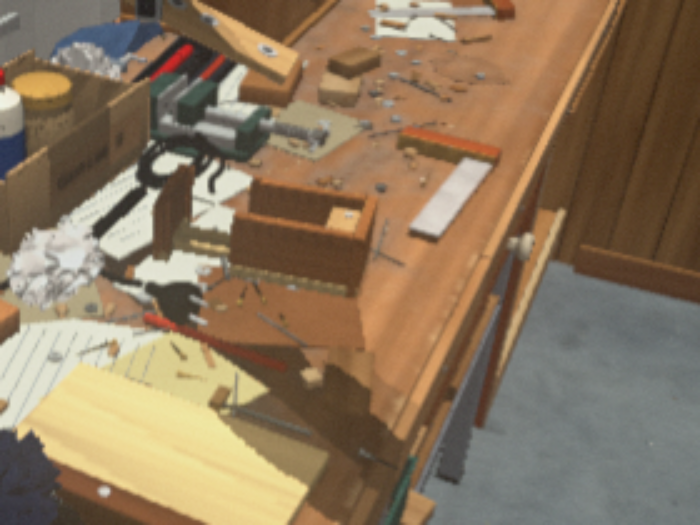

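Template is fully out, held tilted (tail at about (285,60) in the crop). Carrying it to above the board and turning it to yaw −1.7°.

```bash
python3 -m inch '[0,0,0,0.0935,0, 0,0,0,0.0935,0]'
python3 -m inch '[-0.0103,-0.0278,0,0,0, -0.0103,-0.0278,0,0,0, -0.0103,-0.0278,0,0,0, -0.0103,-0.0278,0,0,0, -0.0103,-0.0278,0,0,0, -0.0103,-0.0278,0,0,0, -0.0103,-0.0278,0,0,0, -0.0103,-0.0278,0,0,0, -0.0103,-0.0278,0,0,0, -0.0103,-0.0278,0,0,0]'
python3 -m inch '[0,0,0.02,0,0, 0,0,0.02,0,0, 0,0,0.02,0,0, 0,0,0.02,0,0, 0,0,0.02,0,0, 0,0,0.01,0,0, 0,0,0,0,0]'
python3 - <<'E'
from h import *
c=read_camera("scene"); cv2.imwrite("pics/s4.png",cv2.resize(c["frame"][190:350,180:390],None,fx=3.5,fy=3.5)[...,::-1])
E
```

```text
time_s: 5.75
eef_pos: [595.0, -378.3, 216.0]
tcp_rot: [[0.999, -0.035, -0.002], [-0.035, -0.999, 0.001], [-0.002, -0.001, -1.0]]
force: [0.1, -0.2, -1.1]
gripper_width: 48.4
gripper_force: 63.2
time_s: 6.58
eef_pos: [499.7, -96.3, 216.3]
tcp_rot: [[1.0, -0.03, -0.002], [-0.03, -1.0, 0.0], [-0.002, 0.0, -1.0]]
force: [0.7, 0.1, -0.8]
gripper_width: 48.5
gripper_force: 63.2
time_s: 7.17
eef_pos: [498.8, -97.3, 104.8]
tcp_rot: [[1.0, -0.03, -0.006], [-0.03, -1.0, 0.001], [-0.006, -0.0, -1.0]]
force: [-1.1, 0.4, -0.9]
gripper_width: 48.3
gripper_force: 63.2
```

View pics/s4.png

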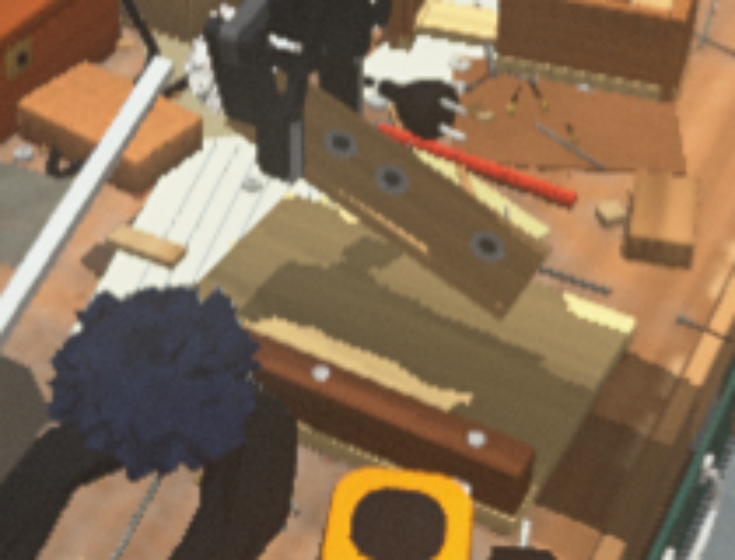

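Held over the board with bushes up and the tail (500,310) lowest, clear of everything. Lowering it.

```bash
python3 -m inch '[0,0,0.012,0,0, 0,0,0.015,0,0, 0,0,0.015,0,0, 0,0,0.008,0,0, 0,0,0.006,0,0, 0,0,0.006,0,0, 0,0,0.006,0,0, 0,0,0.006,0,0, 0,0,0.006,0,0, 0,0,0.006,0,0]'
python3 -m inch '[0,0,0.004,0,0, 0,0,0.003,0,0, 0,0,0,0,0]'
```

```text
time_s: 8.05
eef_pos: [504.6, -97.7, 23.2]
tcp_rot: [[1.0, -0.03, 0.006], [-0.03, -1.0, -0.0], [0.006, 0.0, -1.0]]
force: [3.4, -1.2, 5.0]
gripper_width: 48.4
gripper_force: 63.8
time_s: 8.3
eef_pos: [501.9, -97.6, 14.8]
tcp_rot: [[1.0, -0.03, 0.001], [-0.03, -1.0, -0.0], [0.001, 0.0, -1.0]]
force: [3.7, -0.4, 4.1]
gripper_width: 48.9
gripper_force: 63.7
```

```bash
python3 -m inch '[0,0,0.003,0,0, 0,0,0,0,0]'
python3 -m inch '[0,0,0.002,0,0, 0,0,0,0,0]'
```

```text
time_s: 8.47
eef_pos: [501.4, -97.5, 11.7]
tcp_rot: [[1.0, -0.03, -0.0], [-0.03, -1.0, 0.0], [-0.0, -0.0, -1.0]]
force: [3.0, 0.1, 3.5]
gripper_width: 48.4
gripper_force: 63.7
time_s: 8.63
eef_pos: [501.3, -97.5, 9.6]
tcp_rot: [[1.0, -0.03, -0.0], [-0.03, -1.0, 0.0], [-0.0, -0.0, -1.0]]
force: [2.3, 0.6, 4.2]
gripper_width: 48.6
gripper_force: 63.8
```

```bash
python3 -m inch '[0,0,0.0015,0,0, 0,0,0,0,0]'
python3 -m inch '[0,0,0.0015,0,0, 0,0,0,0,0]'
```

```text
time_s: 8.8
eef_pos: [501.3, -97.5, 9.4]
tcp_rot: [[1.0, -0.03, -0.0], [-0.03, -1.0, -0.0], [-0.0, 0.0, -1.0]]
force: [-2.7, 0.7, 18.8]
gripper_width: 48.7
gripper_force: 72.3
time_s: 8.97
eef_pos: [501.3, -97.6, 9.3]
tcp_rot: [[1.0, -0.031, -0.0], [-0.031, -1.0, -0.0], [-0.0, 0.0, -1.0]]
force: [-6.7, 2.0, 37.8]
gripper_width: 48.7
gripper_force: 82.5
```

Tips touched the board; backing off slightly and releasing, then raising and looking.

```bash
python3 -m inch '[0,0,-0.003,0,0, 0,0,0,0,0, 0,0,0,0,0.7, 0,0,0,0,0.8, 0,0,0,0,0.9, 0,0,0,0,0.9, 0,0,0,0,0.9, 0,0,0,0,0.9]'
python3 -m inch '[0,0,-0.01,0,0.9, 0,0,-0.02,0,0.9, 0,0,-0.02,0,0.9, 0,0,-0.03,0,0.9, 0,0,-0.03,0,0.9, 0,0,-0.03,0,0.9, 0,0,-0.02,0,0.9, 0,0,0,0,0.9]'
python3 - <<'E'
from h import *
c=read_camera("wrist"); cv2.imwrite("pics/w5.png",c["frame"][...,::-1]); np.savez("w5.npz",**c)
E
```

```text
time_s: 9.63
eef_pos: [501.1, -97.5, 9.5]
tcp_rot: [[1.0, -0.03, -0.001], [-0.03, -1.0, 0.0], [-0.001, -0.0, -1.0]]
force: [-0.3, -0.6, -1.7]
gripper_width: 77.1
gripper_force: 0.0
time_s: 10.3
eef_pos: [504.2, -97.9, 175.0]
tcp_rot: [[0.999, -0.031, 0.008], [-0.03, -1.0, -0.001], [0.008, 0.001, -1.0]]
force: [0.3, -0.3, 0.4]
gripper_width: 77.0
gripper_force: 0.0
```

View pics/w5.png

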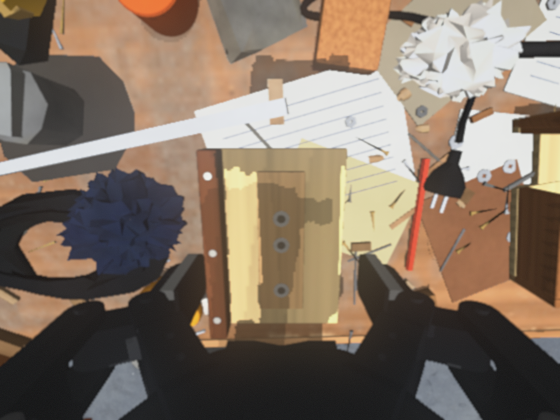

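The template lies flat on the board, long edges at x≈258 and 305, lead end at y≈171, parallel to the fence (face x≈222). Measuring the push.

```bash
python3 - <<'E'
from h import *
np.set_printoptions(precision=1,suppress=True)
c=dict(np.load("w5.npz"));W=cloud(c)
g=W[140:340,240:330];k=(g[...,2]>18)&(g[...,2]<26)
n,l,st,_=cv2.connectedComponentsWithStats(k.astype(np.uint8));i=1+np.argmax(st[1:,4]);q=g[l==i]
r=cv2.minAreaRect(q[:,:2].astype(np.float32));print("tmpl",r,np.median(q[:,2]));print(cv2.boxPoints(r))
g=W[140:340,190:260];k=abs(g[...,2]-40)<4;q=g[k]
r=cv2.minAreaRect(q[:,:2].astype(np.float32));print("fence",r,np.median(q[:,2]));print(cv2.boxPoints(r))
E
```

```text
tmpl ((454.6573791503906, -96.91437530517578), (50.04716491699219, 159.53872680664062), 88.37889099121094) 21.090224453953738
[[ 374.2 -119.7]
 [ 533.7 -124.2]
 [ 535.1  -74.2]
 [ 375.6  -69.6]]
fence ((454.939453125, -26.01535415649414), (20.515329360961914, 209.4982147216797), 88.30158233642578) 38.92989619994931
[[349.9 -33.2]
 [559.3 -39.4]
 [559.9 -18.9]
 [350.5 -12.7]]
```

```bash
python3 -c "
from rig import observe;s=observe();print(s['qpos'],s['eef_pos'],s['tcp_rot'])"
```

```text
[ 0.15618607  0.2815195  -0.10180944  1.99786369  0.03768595  0.85840667
 -1.56738925] [502.99780718 -97.71849922 172.76588136] [[ 9.99520654e-01 -3.04650015e-02  5.50866681e-03]
 [-3.04621462e-02 -9.99535740e-01 -6.01502441e-04]
 [ 5.52443413e-03  4.33408299e-04 -9.99984646e-01]]
```

Tool needs a −π/2 turn (j7 → 0), so that both fingers push the long edge squarely.

```bash
python3 -m inch '[0,0,0,-0.1208,0.6, 0,0,0,-0.1208,0.6, 0,0,0,-0.1208,0.6, 0,0,0,-0.1208,0.6, 0,0,0,-0.1208,0.6, 0,0,0,-0.1208,0.6, 0,0,0,-0.1208,0.6, 0,0,0,-0.1208,0.6, 0,0,0,-0.1208,0.6, 0,0,0,-0.1208,0.6]'
python3 -m inch '[0,0,0,-0.1208,0.6, 0,0,0,-0.1208,0.6, 0,0,0,-0.1208,0.6, -0.0124,-0.0093,0,0,0.6, -0.0124,-0.0093,0,0,0.6, -0.0124,-0.0093,0,0,0.6, -0.0124,-0.0093,0,0,0.6, -0.0124,-0.0093,0,0,0.6, 0,0,0,0,0.6, 0,0,0,0,0.6]'
```

```text
time_s: 11.18
eef_pos: [500.4, -97.4, 168.8]
tcp_rot: [[0.377, 0.926, -0.002], [0.926, -0.377, 0.0], [-0.0, -0.002, -1.0]]
force: [-0.0, -0.3, -0.4]
gripper_width: 51.1
gripper_force: 0.0
time_s: 12.02
eef_pos: [452.1, -158.4, 169.1]
tcp_rot: [[0.032, 0.999, -0.002], [0.999, -0.032, 0.0], [0.0, -0.002, -1.0]]
force: [-0.1, 1.2, -0.4]
gripper_width: 51.2
gripper_force: 0.0
```

```bash
python3 -m inch '[0,0.002,0.02,0,0.6, 0,0,0.02,0,0.6, 0,0,0.02,0,0.6, 0,0,0.02,0,0.6, 0,0,0.02,0,0.6, 0,0,0.02,0,0.6, 0,0,0.018,0,0.6, 0,0,0.01,0,0.6, 0,0,0.006,0,0.6, 0,0,0,0,0.6]'
```

```text
time_s: 12.85
eef_pos: [454.7, -157.2, 14.8]
tcp_rot: [[0.03, 1.0, -0.002], [1.0, -0.03, 0.001], [0.001, -0.002, -1.0]]
force: [-0.7, 1.0, 0.2]
gripper_width: 50.7
gripper_force: 0.0
```

```bash
python3 -m inch '[0,0,0.002,0,0.6, 0.01,0,0,0,0.6, 0.008,0,0,0,0.6, 0.004,0,0,0,0.6, 0.004,0,0,0,0.6, 0.004,0,0,0,0.6, 0.004,0,0,0,0.6, 0.004,0,0,0,0.6, 0.004,0,0,0,0.6, 0,0,0,0,0.6]'
python3 -m inch '[0.003,0,0,0,0.6, 0.003,0,0,0,0.6, 0.002,0,0,0,0.6, 0,0,0,0,0.6]'
```

```text
time_s: 13.68
eef_pos: [456.4, -115.2, 13.8]
tcp_rot: [[0.03, 1.0, 0.0], [1.0, -0.03, 0.0], [0.0, 0.0, -1.0]]
force: [0.6, -0.1, -0.4]
gripper_width: 51.0
gripper_force: 0.0
time_s: 14.02
eef_pos: [456.5, -107.6, 13.8]
tcp_rot: [[0.03, 1.0, -0.0], [1.0, -0.03, 0.0], [0.0, -0.0, -1.0]]
force: [-0.1, -0.0, 0.7]
gripper_width: 51.2
gripper_force: 0.0
```

```bash
python3 -m inch '[0.002,0,0,0,0.6, 0.002,0,0,0,0.6, 0.002,0,0,0,0.6, 0,0,0,0,0.6]'
python3 - <<'E'
from h import *
c=read_camera("wrist"); cv2.imwrite("pics/w6.png",c["frame"][...,::-1]); np.savez("w6.npz",**c)
E
```

```text
time_s: 14.35
eef_pos: [456.7, -101.5, 13.7]
tcp_rot: [[0.03, 1.0, -0.0], [1.0, -0.03, 0.0], [0.0, -0.0, -1.0]]
force: [0.6, -0.5, 0.7]
gripper_width: 51.4
gripper_force: 0.0
```

View pics/w6.png

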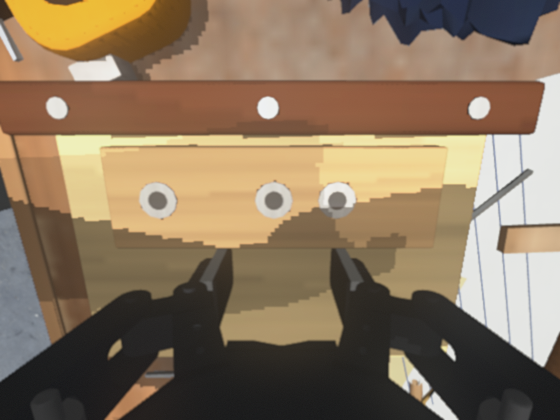

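The plate is being pushed squarely; its far edge (y≈147) is a few mm short of the fence face (y≈135). Continuing in small steps, watching the force.

```bash
python3 -m inch '[0.0015,0,0,0,0.6, 0.0015,0,0,0,0.6, 0,0,0,0,0.6]'
python3 -m inch '[0.001,0,0,0,0.6, 0.001,0,0,0,0.6, 0,0,0,0,0.6]'
python3 -m inch '[0.001,0,0,0,0.6, 0,0,0,0,0.6]'
python3 -m inch '[0.001,0,0,0,0.6, 0,0,0,0,0.6]'
```

```text
time_s: 14.65
eef_pos: [456.8, -98.8, 13.8]
tcp_rot: [[0.03, 1.0, -0.0], [1.0, -0.03, 0.0], [0.0, -0.0, -1.0]]
force: [-0.2, 0.2, -1.1]
gripper_width: 51.2
gripper_force: 0.0
time_s: 14.9
eef_pos: [456.9, -96.9, 13.8]
tcp_rot: [[0.03, 1.0, 0.0], [1.0, -0.03, 0.0], [0.0, 0.0, -1.0]]
force: [-0.7, 0.7, -0.1]
gripper_width: 50.9
gripper_force: 0.0
time_s: 15.07
eef_pos: [457.0, -96.3, 13.8]
tcp_rot: [[0.031, 1.0, 0.0], [1.0, -0.031, -0.0], [-0.0, 0.0, -1.0]]
force: [-0.0, -0.5, -0.3]
gripper_width: 51.2
gripper_force: 0.5
time_s: 15.23
eef_pos: [456.9, -96.2, 13.8]
tcp_rot: [[0.031, 1.0, -0.0], [1.0, -0.031, -0.001], [-0.001, -0.0, -1.0]]
force: [-0.7, -4.3, -0.1]
gripper_width: 51.3
gripper_force: 2.2
```

Contact force is building; one more mm, then back off and look.

```bash
python3 -m inch '[0.001,0,0,0,0.6, 0.0005,0,0,0,0.6, 0,0,0,0,0.6, 0,0,0,0,0.6]'
python3 -m inch '[-0.002,0,0,0,0.6, -0.006,0,0,0,0.6, -0.015,0,0,0,0.6, -0.015,0,0,0,0.6, 0,0,-0.02,0,0.6, 0,0,-0.03,0,0.6, 0,0,-0.03,0,0.6, 0,0,-0.03,0,0.6, 0,0,-0.03,0,0.6, 0,0,0,0,0.6]'
python3 - <<'E'
from h import *
np.set_printoptions(precision=1,suppress=True)
c=read_camera("wrist"); cv2.imwrite("pics/w7.png",c["frame"][...,::-1])
W=cloud(c)
for nm,h,t in(("tmpl",22,3),("fence",40,4)):
    k=(abs(W[...,2]-h)<t)&(abs(W[...,0]-455)<115)&(abs(W[...,1]+60)<60)
    n,l,st,_=cv2.connectedComponentsWithStats(k.astype(np.uint8));i=1+np.argmax(st[1:,4]);q=W[l==i]
    r=cv2.minAreaRect(q[:,:2].astype(np.float32));print(nm,r,np.median(q[:,2]));print(cv2.boxPoints(r))
E
```

```text
time_s: 15.57
eef_pos: [456.9, -96.0, 13.9]
tcp_rot: [[0.033, 0.999, -0.0], [0.999, -0.033, -0.002], [-0.002, -0.0, -1.0]]
force: [0.5, -8.9, -0.1]
gripper_width: 51.3
gripper_force: 4.4
time_s: 16.4
eef_pos: [459.3, -131.8, 159.0]
tcp_rot: [[0.03, 1.0, 0.009], [1.0, -0.03, -0.002], [-0.002, 0.009, -1.0]]
force: [1.8, -0.2, 0.6]
gripper_width: 51.0
gripper_force: 0.0
tmpl ((465.7581787109375, -60.682621002197266), (50.26902770996094, 180.4878692626953), 88.31059265136719) 21.14191302015039
[[374.8 -83.1]
 [555.2 -88.5]
 [556.7 -38.2]
 [376.3 -32.9]]
fence ((454.5802307128906, -25.64389419555664), (20.424701690673828, 209.3898162841797), 88.07051086425781) 38.9687108611176
[[349.6 -32.3]
 [558.9 -39.4]
 [559.6 -19. ]
 [350.3 -11.9]]
```

View pics/w7.png

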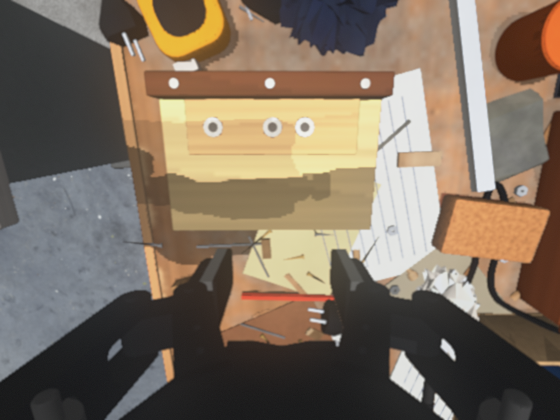

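The template sits flat against the fence with no visible gap (y≈97 along its length), bushes up, within the board; the bystanders are untouched and the gripper is clear.

```bash
python3 -c "
from rig import close_job;print(close_job())"
```

```text
the job is handed in; nothing more can be done
None
```

I raised the template's free end above the bin's rim, drew it out tilted, and laid it flat on the board, bushes up and pushed square against the fence with no visible gap; I then let go, backed clear and handed the job in at about 16.5 s.

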